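# Set up the mending bench for drilling a cracked cup

### The job

Set up the bench for drilling the cracked cup: set the cup down gently, upright, on the middle of the banding wheel, lay the engraver in its cradle (either way round), and stand the bur block midway in the gap between wheel and cradle, in line with them and touching neither. Pull the loupe up out of its snug case and stand it upright on the bench on the other side of the wheel, away from the cradle and in line with both, about 3 cm clear of the wheel's rim. Leave the tin, the glue jar and the tape roll where they are.

Things in the scene. Friction and masses are not known exactly. Their poses are not given: they have to be found in the camera images.
- cup: Loose. White porcelain tea cup, open at the top, with thin blue lines and a dark crack; 62 mm across the rim, 58 mm across just above the foot, 58 mm high, wall 3 mm, 120 g; the only open vessel among the small things. Starts upright in the front row of small things. Origin: centre of its underside, z up through the mouth.
- loupe: Loose. Inspection loupe: black upright tube, 34 mm diameter, 62 mm tall, metal ring near the top, 70 g. Starts in the case's round cutout, its lower 32 mm in the foam, 30 mm standing out. Springy foam lips grip it: straight up takes about 5 to 10 N, free after 32 mm; small twists or wiggles while pulling help. Origin: centre of its underside, z up.
- engraver: Loose. Cordless engraving pen lying flat: grey bar of rounded square section 22 x 22 mm, 110 mm long, with a round steel nose and bit sticking out another 42 mm at one end; 120 g, balanced about 5 mm from the bar's middle towards the nose. Starts at one side of the bench. Origin: underside of the middle of the 110 mm bar; x along the bar to the nose, z up.
- bur_block: Loose. Round wooden block full of small upright steel burs: 48 mm diameter, wood 34 mm high (its top 8 mm taper slightly), burs reach to 56 mm; 110 g. Starts in the front row. Grip it by the wood. Origin: centre of its underside, z up.
- wheel: Fixed. Banding wheel (small turntable): flat round aluminium head 110 mm diameter with thin centring rings, top face 45 mm above the bench, on a dark cast base 92 mm wide. The head can turn, stiffly. Origin: on its axis at bench level. Its own yaw means nothing here: 'in line' is the straight line through the centres of wheel and cradle.
- cradle: Fixed. White plastic cradle, base 104 x 60 x 8 mm, with two saddles 12 mm thick centred 32 mm either side of its middle (52 mm free between them): flat floor 35 mm above the bench, 28 mm wide, and arms leaning out, up to 58 mm high, 50 mm apart there. Groove along its x. 200 to 215 mm from the wheel's axis, left or right of it. Origin: centre of the base at bench level.
- case: Fixed. Grey fitted case opened flat: foam-filled half 84 x 94 mm, 42 mm high, with a 37 mm round cutout in its middle (floor 10 mm above the bench); the empty lid half, 22 mm high, lies on its +x side. Foam lips press on the loupe from the case's +y and -y sides. Origin: below the cutout's centre at bench level.
- tin: Loose bystander, to be left alone. Flat round bright metal tin with lid, 58 mm diameter, 24 mm high. In the front row. Origin: centre of its underside.
- glue_jar: Loose bystander, to be left alone. Amber glass jar with paper label and black cap, 38 mm diameter, 69 mm high. In the front row. Origin: centre of its underside.
- tape_roll: Loose bystander, to be left alone. Cream roll of masking tape lying flat, 68 mm outside, 44 mm hole, 19 mm high. In the front row. Origin: centre of its underside.
Not all that is in view belongs to the job. Leave any purple or red look-alike of the bur_block alone.

How it is judged:
By the outcome, as a careful person would: the job done as asked, in the order asked, and still so for the second after the job is handed in, with the robot touching nothing.
It also fails if it takes over 96 s, if anything falls off the work surface, if the arm or the gripper's body presses on something with over 40 N, if the wrist force passes 120 N, or if a joint passes its speed limit or range.

### The arm

A 6-joint arm with a two-finger parallel gripper is mounted at the origin on the work surface. World frame = base frame: x ahead of the robot, y to its left, z up, the work surface at z = 0. Lengths are in m, angles in rad, forces in N, time in s.
With the tool pointing down it reaches from about 0.35 to 0.975 m from the base axis. Payload 7.1 kg.
Tool frame: the origin (TCP) lies on the centre line of the jaws, within the pads' length; the fingertips stand 25 mm ahead of it and the grasp point (between the pads) lies 6 mm ahead of it; z points along the fingers, y is the line along which they close (so a half turn about z gives the same grasp; the last joint's range is limited). The gripper opens to 88 mm and grips with 3 to 60 N. Pads are 20 mm wide; open, the fingers measure 115 mm over their backs; the gripper's body (75 mm by 178 mm) begins 61 mm behind the grasp point.
Start: joints at [-1.336, 0.423, 1.63, -0, 1.089, -0.019], TCP at [0.157, -0.605, 0.248] pointing down, gripper open.
Joint ranges: [-3, 3], [-0.9, 2.11], [0.09, 2.58], [-1.31, 4.45], [0.11, 2.69], [-2.54, 2.54]. Speed limits (rad/s): [2.39, 2.39, 3.01, 3.14, 3.14, 3.14].

### API

Orientations are given as a rotation vector (axis times angle).
In Python, from cell import * gives the robot as it stands.
- The arm moves only by the tool servo_tool, never from a script. Its argument "motion" is a list of rows, each a list of 2 entries, a list of its own where there are three numbers: the shift along the tool's x, y, z in units of 0.2 m (1.0 is 0.2 m), then the turn, a rotation vector about the tool's x, y, z in units of 180 degrees (1.0 is 180 degrees). A call has 1 to 10 rows; each row is the pose to reach, as a shift and turn from the pose commanded when the call began, along the tool's axes at that moment, turning the shorter way round; what a row does not reach only later rows make up. A row lasts 1/8 s, in which the tool goes at most 62.5 mm and 10.7 degrees, less where a joint would pass 70% of its speed; a pose out of reach is approached as far as the arm can. A call with a number of a shift or a turn outside -1 to 1 is refused whole. A call with a gripper value outside its range is refused whole. "gripper" is the opening, from -1 (shut) to 1 (fully open), set as the call begins (left out, the last holds). The fingers move at their own pace and stop on an object; "squeeze" is the grip in N (left out, the last holds). Time passes only in rows, so rows that repeat a pose let the fingers close. It gives the time, the measured TCP pose, the force, the opening and the grip force at its end, in the units of the state.
- observe(): the state, without advancing time (a new reading comes with each control period).
- get_image(name): name is "side" or "top"; returns a dict with "image" (480x640x3 uint8, red, green, blue), "z_map" (480x640 float32, m along the optical axis (not along the pixel's ray), 0 where there is no reading), "vfov" (degrees; the focal length in pixels is half the picture's height over the tangent of half this angle, whatever the lens; pixels are square), "cx", "cy" (the principal point, pixels), "rvec" (rotation vector, rad) and "tvec" (3), from world to camera coordinates, as OpenCV has them. Camera axes: x right, y down, z forward; pixel columns grow to the right and rows downward; lengths in m; the calibration is good to about 2 mm. A picture is of the moment at which its call begins.
- sign_off(): hands the job in; it is judged then, once.
The state is a dict: "time_s": time; "qpos": joint angles; "qd": joint speeds; "joint_efforts": joint torques, N m; "tcp_pos": TCP position; "tcp_rot": TCP orientation; "wrist_force": force on the tool from outside, world axes, zero at the start; "torque": the same for the moment, N m; "opening": finger opening in m; "grasp_force": force on a finger pad.
Only numpy, scipy, OpenCV 4.12 (cv2) and the standard library are available. Lean on these libraries where they do the work, as an engineer would, in place of code of your own. Each camera call takes 0.05 s, during which the arm holds its last target. There are 200 camera calls.

## Working session

There is one attempt and no reset: what is moved stays moved. The work goes in short steps, Python scripts to look and compute and a tool call to move; the robot and the scene stay as the last step left them, time stands still between calls to the robot, and variables do not carry over. Pictures are saved under pics/ and viewed, at most 14 in all, crops included, and the job is handed in when it is done.

Besides the shell and the picture viewer there is one more tool, called after ">>>" as name([rows], argument=value, ...), one row to a line, values as JSON. servo_tool: Moves the arm, as the interface text tells. Shifts and turns lie within -1 to 1; 1 stands for 0.2 m of shift or 180 degrees of turn. Its arguments: {"type":"object","properties":{"motion":{"type":"array"},"gripper":{"type":"number"},"squeeze":{"type":"number"}},"required":["motion"]}

```bash
mkdir -p pics; cat > h.py <<'E'
from cell import *
import numpy as np, cv2
def cam(n):
    d=get_image(n); d['R']=cv2.Rodrigues(np.array(d['rvec'],float))[0]; d['t']=np.array(d['tvec'],float).ravel()
    d['f']=240/np.tan(np.radians(d['vfov'])/2); return d
def pts(d):
    v,u=np.mgrid[:480,:640]; z=d['z_map'].astype(float)
    c=np.stack([(u-d['cx'])/d['f']*z,(v-d['cy'])/d['f']*z,z],-1)
    P=(c-d['t'])@d['R']; P[z==0]=np.nan; return P
def ray(d,u,v,h):
    c=-d['R'].T@d['t']; r=d['R'].T@np.array([(u-d['cx'])/d['f'],(v-d['cy'])/d['f'],1]); return c+r*(h-c[2])/r[2]
def save(d,n): cv2.imwrite('pics/'+n+'.png',d['image'][:,:,::-1])
E
python3 - <<'E'
from h import *
for n in('top','side'):
    d=cam(n); save(d,n+'0'); np.savez(n+'0.npz',P=pts(d),img=d['image']); print(n,-d['R'].T@d['t'],d['R'][2],d['f'],d['cx'],d['cy'])
print(observe())
E
```

```text
top [ 0.36152066 -0.00424418  1.0157287 ] [ 0.22006972  0.01223133 -0.97540746] 477.8722055638854 328.8186334481843 242.99694800368133
side [0.50322494 0.76772907 0.55818281] [ 0.0656315  -0.83562943 -0.54535857] 474.83274178775713 320.2189300581084 240.320712749937
{'time_s': 0.1, 'qpos': array([-1.33597240e+00,  4.23786380e-01,  1.63058897e+00,  8.57135077e-06,
        1.08860375e+00, -1.90203320e-02]), 'qd': array([-0.00095053, -0.00258547, -0.00279052, -0.00041534, -0.00114349,
       -0.00162323]), 'joint_efforts': array([-2.22743279e-04, -5.45612347e+01, -2.74324107e+01,  6.45711785e-02,
        1.88108470e-02, -3.95429652e-05]), 'tcp_pos': array([ 0.1568619 , -0.60451994,  0.24697537]), 'tcp_rot': array([-3.11495497e+00, -3.97487158e-01,  2.22581421e-04]), 'wrist_force': array([0.0092956 , 0.39123176, 0.23538318]), 'torque': array([ 0.02199488, -0.03094512, -0.02029151]), 'grasp_force': 0.0, 'opening': 0.08780009099768628}
```

View pics/top0.png

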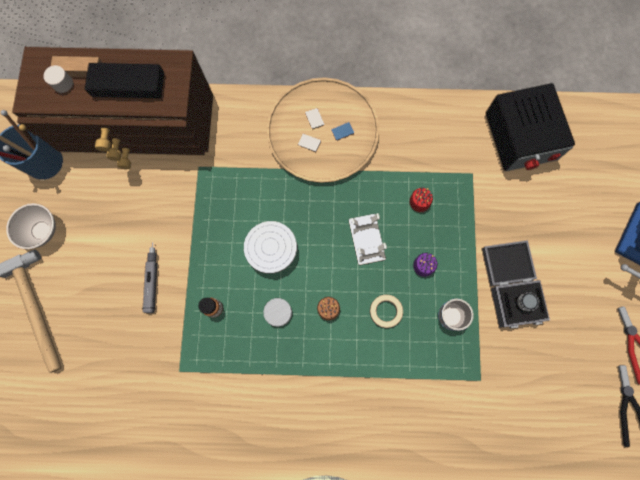

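View pics/side0.png

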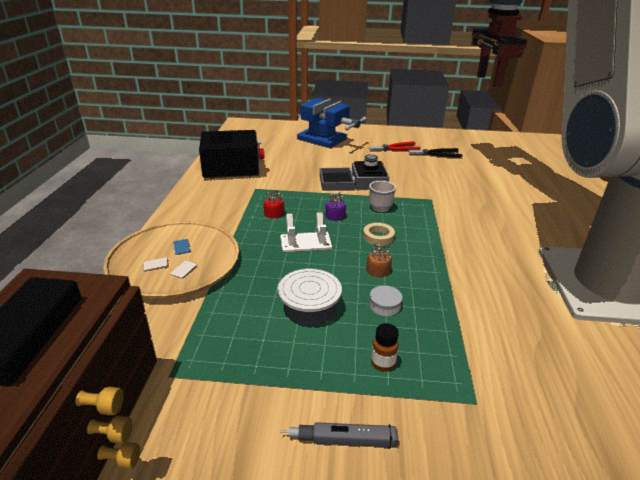

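Candidates, in top-view pixels:
- **Cup:** grey-white vessel at (456,316) in the front row. The bowl at (32,228) is a large stray.
- **Bur block:** brown at (328,309). The red (422,200) and purple (426,264) blocks are decoys.
- **Loupe:** (528,301) in the case.
- **Engraver:** (150,285), nose pointing up in the picture (+x).
- **Wheel and cradle:** wheel (270,247), cradle (368,240).

I choose by the description, and will measure and check with a crop.

```bash
cat > m.py <<'E'
from h import *
T=np.load('top0.npz');S=np.load('side0.npz')
def near(c,r,lo,hi,w):
    P=w['P'].reshape(-1,3); m=(np.hypot(P[:,0]-c[0],P[:,1]-c[1])<r)&(P[:,2]>lo)&(P[:,2]<hi); return P[m], w['img'].reshape(-1,3)[m]
def rep(n,c,r,lo,hi):
    for k,w in (('top',T),('side',S)):
        q,_=near(c,r,lo,hi,w)
        if len(q)<6: print(n,k,'few');continue
        (x,y),R=cv2.minEnclosingCircle((q[:,:2]*1000).astype(np.float32))
        rect=cv2.minAreaRect((q[:,:2]*1000).astype(np.float32))
        print(n,k,len(q),'mean',q.mean(0).round(4),'circ',round(x,1),round(y,1),round(R,1),'rect',np.round(rect[0],1),np.round(rect[1],1),round(rect[2],1),'zmed',np.median(q[:,2]).round(4),'zmax',q[:,2].max().round(4))
def g(u,v): return T['P'][v,u]
E
python3 - <<'E'
from m import *
for n,p,r,lo,hi in [('cup',(456,305),.045,.05,.066),('wheel',(270,247),.075,.04,.052),('cradle_base',(368,240),.075,.004,.012),('cradle_arms',(368,240),.075,.045,.064),
 ('engr',(150,285),.1,.012,.03),('bur',(328,309),.04,.028,.07),('burwood',(328,309),.04,.024,.038),('case',(520,303),.09,.038,.05),('loupe',(528,301),.035,.06,.08),('jar',(210,305),.04,.06,.075),('tin',(278,313),.045,.018,.03),('tape',(387,293),.05,.012,.024)]:
    rep(n,g(*p)[:2],r,lo,hi)
i=T['img']; a=cv2.resize(i[180:340,180:340],(480,480)); b=cv2.resize(i[230:340,410:560],None,fx=3,fy=3)
b=cv2.copyMakeBorder(b,0,480-b.shape[0],0,0,cv2.BORDER_CONSTANT)[:, :310+140]
cv2.imwrite('pics/crop.png',np.hstack([cv2.resize(i[180:330,300:480],(576,480))[:,:,::-1]]))
E
```

```text
cup top 146 mean [ 0.4518 -0.2575  0.0564] circ 440.7 -250.3 31.6 rect [ 449.1 -254.1] [61.5 42.7] 64.5 zmed 0.057 zmax 0.0617
cup side 118 mean [ 0.4488 -0.2562  0.0548] circ 443.6 -251.6 32.6 rect [ 447.8 -253.6] [64.9 41.7] 63.2 zmed 0.0547 zmax 0.0602
wheel top 2123 mean [0.5705 0.1312 0.0453] circ 571.2 131.6 55.0 rect [570.8 131.3] [109.2 106.8] 3.4 zmed 0.0453 zmax 0.0517
wheel side 2140 mean [0.569  0.1363 0.0448] circ 569.0 131.9 56.3 rect [569.4 132.4] [108.7 110.7] 7.6 zmed 0.0449 zmax 0.0478
cradle_base top 1069 mean [ 0.5992 -0.0738  0.0077] circ 599.3 -77.4 74.1 rect [598.6 -76.9] [139.9 143.1] 35.4 zmed 0.0079 zmax 0.012
cradle_base side 671 mean [ 0.6    -0.0659  0.0078] circ 594.0 -78.5 67.9 rect [598.3 -80.3] [112.9  90.9] 4.9 zmed 0.0079 zmax 0.0118
cradle_arms top 126 mean [ 0.6017 -0.0749  0.0548] circ 601.8 -72.6 46.4 rect [601.4 -72.7] [75.5 58.3] 13.2 zmed 0.0559 zmax 0.0627
cradle_arms side 159 mean [ 0.6014 -0.0743  0.0525] circ 599.7 -70.3 46.4 rect [599.9 -71.7] [75.1 58.1] 13.5 zmed 0.0524 zmax 0.0605
engr top 686 mean [0.4942 0.3837 0.0205] circ 504.7 38
[... 1248 characters left out ...]
44.3 247.3 16.9 rect [443.5 247.6] [31.1 32.6] 0.7 zmed 0.0689 zmax 0.0734
jar side 365 mean [0.4425 0.2512 0.0676] circ 442.9 247.7 17.4 rect [442.2 249.1] [32.4 31.3] 38.5 zmed 0.0685 zmax 0.0709
tin top 605 mean [0.438  0.1116 0.0241] circ 438.5 112.0 28.7 rect [438.2 111.6] [56.2 55.8] 58.3 zmed 0.0242 zmax 0.0289
tin side 601 mean [0.4366 0.1152 0.0234] circ 437.1 112.1 29.8 rect [436.6 113.1] [57.5 56.3] 86.8 zmed 0.0237 zmax 0.0264
tape top 275 mean [ 0.463  -0.1161  0.0187] circ 449.4 -114.0 33.5 rect [ 460.7 -115.2] [66.9 41.4] 83.9 zmed 0.0188 zmax 0.0235
tape side 186 mean [ 0.4605 -0.1131  0.0174] circ 453.9 -113.2 32.7 rect [ 459.7 -113.9] [64.9 37.6] 83.3 zmed 0.018 zmax 0.0213
```

View pics/crop.png

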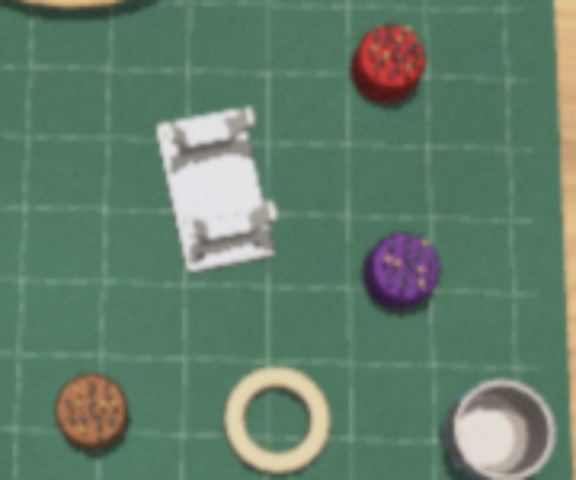

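The crop shows the brown bur block at (90,410), the white open cup at (500,432) and the cradle at (215,190). Purple (402,270) and red (390,65) are the decoys. The choices hold.

```bash
cat >> h.py <<'E'
from scipy.spatial.transform import Rotation as Ro
def go(x,y,zg,yaw=None):
    """grasp point target (m), yaw = desired world angle (deg) of closing line; prints shift/turn in move units"""
    s=observe(); R=Ro.from_rotvec(s['tcp_rot']); M=R.as_matrix(); p=s['tcp_pos']
    yd=np.degrees(np.arctan2(M[1,1],M[0,1])); dy=0 if yaw is None else (yaw-yd+90)%180-90
    a=np.radians(yd+dy); Y=np.array([np.cos(a),np.sin(a),0]); Z=np.array([0,0,-1.]); N=np.stack([np.cross(Y,Z),Y,Z],1)
    t=np.array([x,y,zg+.006]); tl=M.T@(t-p)/.2; tr=Ro.from_matrix(M.T@N).as_rotvec()/np.pi
    print('to',(x,y,zg),'shift',tl.round(4),'turn',tr.round(4),'closing now',yd.round(1),'grasp now',(p-[0,0,.006]).round(4),'q6',s['qpos'][5].round(2))
E
python3 - <<'E'
from m import *
rep('cup',(.446,-.252),.045,.05,.066); rep('cupall',(.446,-.252),.045,.02,.066)
W=np.array([570.1,131.8]);C=np.array([600.6,-72.2]);L=np.linalg.norm(C-W);u=(C-W)/L
g0=np.array([np.cos(np.radians(13.3)),np.sin(np.radians(13.3))]); n=np.array([g0[1],-g0[0]])
print('L',L,'lineang',np.degrees(np.arctan2(u[1],u[0])),'block',W+u*(55+L-30/abs(u@n))/2,'loupe',W-u*102)
for k,w in (('t',T),('s',S)):
    q,_=near((.495,.386),.1,.008,.03,w); q=q[:,:2]*1000; a=np.radians(3.5); e=np.array([np.cos(a),np.sin(a)]);f=np.array([-e[1],e[0]])
    s=q@e; print(k,s.min(),s.max()); b=q[s<s.min()+108]; c=cv2.minAreaRect(b.astype(np.float32)); print(c, 'mid',e*(s.min()+55)+f*((b@f).min()+(b@f).max())/2)
    P,_=near((.6006,-.0722),.07,.03,.039,w); print('saddle floor',len(P),P.mean(0))
go(.447,-.252,.14)
E
```

```text
cup top 223 mean [ 0.4411 -0.2506  0.0565] circ 440.7 -250.3 31.6 rect [ 440.9 -250.2] [61.2 61.1] 63.4 zmed 0.0571 zmax 0.0626
cup side 180 mean [ 0.4396 -0.2491  0.0548] circ 440.3 -250.2 32.9 rect [ 439.8 -249.8] [60.2 63.4] 13.0 zmed 0.0546 zmax 0.0602
cupall top 429 mean [ 0.4421 -0.2535  0.046 ] circ 440.7 -250.3 31.6 rect [ 440.8 -250. ] [61.5 61.3] 63.4 zmed 0.0515 zmax 0.0626
cupall side 583 mean [ 0.4397 -0.2444  0.0428] circ 438.9 -249.7 33.1 rect [ 439.7 -249.6] [60.2 64. ] 13.0 zmed 0.0441 zmax 0.0602
L 206.26742350647618 lineang -81.49670449678709 block [587.19053326  17.48954805] loupe [555.01763776 232.67875073]
t 451.9464675999546 602.5070656536716
((483.3495788574219, 384.71435546875), (107.97894287109375, 23.71399688720703), 3.541189670562744) mid [484.36016898 384.77133362]
saddle floor 174 [ 0.60071095 -0.0731113   0.03541151]
s 450.42959787165825 601.0902806935846
((481.6632080078125, 386.0016174316406), (107.8526840209961, 23.407625198364258), 3.785871744155884) mid [482.76853898 385.94730866]
saddle floor 79 [ 0.59921099 -0.07054333  0.03503323]
to (0.447, -0.252, 0.14) shift [ 1.8468 -1.3411  0.5068] turn [-0.0004 -0.     -0.    ] closing now -75.5 grasp now [ 0.1569 -0.6045  0.241 ] q6 -0.02
```

>>> servo_tool([
  [[0.2,-0.15,0.0],[0,0,0]],
  [[0.4,-0.3,0.0],[0,0,0]],
  [[0.6,-0.45,0.0],[0,0,0]],
  [[0.8,-0.6,0.0],[0,0,0]],
  [[0.95,-0.71,0.0],[0,0,0]],
  [[0.95,-0.71,0.0],[0,0,0]],
], gripper=1, squeeze=10)

```text
time_s: 0.85
tcp_pos: [0.3062, -0.418, 0.2475]
tcp_rot: [-3.115, -0.403, 0.0]
wrist_force: [0.1, 0.0, 0.4]
opening: 0.0877
grasp_force: 0.0
```

```bash
python3 -c "
from h import *
go(.4403,-.2502,.14);go(.4403,-.2502,.034)"
```

```text
to (0.4403, -0.2502, 0.14) shift [ 0.8618 -0.6405  0.5079] turn [-0.0003  0.      0.    ] closing now -75.3 grasp now [ 0.3062 -0.418   0.2415] q6 0.35
to (0.4403, -0.2502, 0.034) shift [ 0.8619 -0.6401  1.0379] turn [-0.0003  0.      0.    ] closing now -75.3 grasp now [ 0.3062 -0.418   0.2415] q6 0.35
```

>>> servo_tool([
  [[0.22,-0.16,0.0],[0,0,0]],
  [[0.45,-0.33,0.0],[0,0,0]],
  [[0.67,-0.5,0.1],[0,0,0]],
  [[0.84,-0.625,0.2],[0,0,0]],
  [[0.862,-0.64,0.3],[0,0,0]],
  [[0.862,-0.64,0.45],[0,0,0]],
  [[0.862,-0.64,0.55],[0,0,0]],
  [[0.862,-0.64,0.6],[0,0,0]],
  [[0.862,-0.64,0.6],[0,0,0]],
])

```text
time_s: 1.98
tcp_pos: [0.4396, -0.2531, 0.1272]
tcp_rot: [-3.116, -0.397, 0.001]
wrist_force: [1.2, 0.3, 0.8]
opening: 0.0879
grasp_force: 0.0
```

```bash
python3 -c "
from h import *
go(.4403,-.2502,.034)"
```

```text
to (0.4403, -0.2502, 0.034) shift [ 0.0074 -0.0127  0.436 ] turn [-0.0002  0.0003  0.    ] closing now -75.5 grasp now [ 0.4396 -0.2531  0.1212] q6 0.77
```

>>> servo_tool([
  [[0,0,0.12],[0,0,0]],
  [[0,0,0.24],[0,0,0]],
  [[0,0,0.34],[0,0,0]],
  [[0,0,0.41],[0,0,0]],
  [[0,0,0.436],[0,0,0]],
  [[0,0,0.436],[0,0,0]],
  [[0,0,0.436],[0,0,0]],
])

```text
time_s: 2.85
tcp_pos: [0.4404, -0.2529, 0.0411]
tcp_rot: [3.116, 0.398, 0.001]
wrist_force: [0.4, 0.2, 0.3]
opening: 0.0878
grasp_force: 0.0
```

```bash
python3 -c "
from h import *
go(.4403,-.2502,.034);d=cam('top');save(d,'a');
i=d['image'];cv2.imwrite('pics/a.png',cv2.resize(i[230:400,360:560],None,fx=3,fy=3)[:,:,::-1])"
```

```text
to (0.4403, -0.2502, 0.034) shift [ 0.0031 -0.013   0.0054] turn [ 0.0002 -0.0002  0.    ] closing now -75.5 grasp now [ 0.4404 -0.2529  0.0351] q6 0.77
```

View pics/a.png

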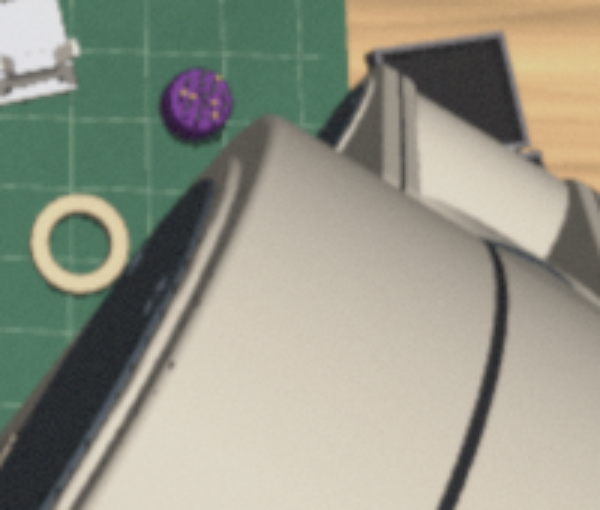

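The arm hides the cup from the top camera. The tool is level and about 2.7 mm off along the closing line, so I correct that and close.

>>> servo_tool([
  [[0.003,-0.013,0.005],[0,0,0]],
  [[0.003,-0.013,0.005],[0,0,0]],
  [[0.003,-0.013,0.005],[0,0,0]],
])

```text
time_s: 3.28
tcp_pos: [0.4399, -0.2499, 0.0396]
tcp_rot: [3.116, 0.398, 0.0]
wrist_force: [-0.5, -0.1, -0.2]
opening: 0.0881
grasp_force: 0.0
```

>>> servo_tool([
  [[0,0,0],[0,0,0]],
  [[0,0,0],[0,0,0]],
  [[0,0,0],[0,0,0]],
  [[0,0,0],[0,0,0]],
  [[0,0,0],[0,0,0]],
  [[0,0,0],[0,0,0]],
  [[0,0,0],[0,0,0]],
  [[0,0,0],[0,0,0]],
], gripper=-1, squeeze=10)

```text
time_s: 4.28
tcp_pos: [0.4399, -0.25, 0.0395]
tcp_rot: [3.116, 0.398, 0.0]
wrist_force: [-0.1, -1.5, 0.5]
opening: 0.0615
grasp_force: 10.0
```

```bash
python3 -c "
from h import *
go(.4403,-.2502,.2);go(.5701,.1318,.2);print(observe()['opening'],observe()['grasp_force'])"
```

```text
to (0.4403, -0.2502, 0.2) shift [ 0.0016  0.0015 -0.8324] turn [ 0. -0.  0.] closing now -75.5 grasp now [ 0.4399 -0.25    0.0335] q6 0.78
to (0.5701, 0.1318, 0.2) shift [ 1.1094 -1.6843 -0.8325] turn [ 0. -0.  0.] closing now -75.5 grasp now [ 0.4399 -0.25    0.0335] q6 0.78
0.06152902154400628 10.000037342106225
```

>>> servo_tool([
  [[0,0,-0.03],[0,0,0]],
  [[0,0,-0.1],[0,0,0]],
  [[0,0,-0.22],[0,0,0]],
  [[0,0,-0.36],[0,0,0]],
  [[0.12,-0.18,-0.5],[0,0,0]],
  [[0.26,-0.4,-0.6],[0,0,0]],
  [[0.4,-0.6,-0.65],[0,0,0]],
  [[0.5,-0.76,-0.65],[0,0,0]],
  [[0.58,-0.88,-0.65],[0,0,0]],
  [[0.62,-0.94,-0.65],[0,0,0]],
])

```text
time_s: 5.52
tcp_pos: [0.5129, -0.0355, 0.1703]
tcp_rot: [3.116, 0.4, 0.001]
wrist_force: [0.4, -1.0, -1.3]
opening: 0.0611
grasp_force: 10.0
```

```bash
python3 -c "
from h import *
go(.5701,.1318,.14);print(observe()['opening'],observe()['grasp_force'])"
```

```text
to (0.5701, 0.1318, 0.14) shift [ 0.4879 -0.7373  0.1218] turn [ 0.0001 -0.0002  0.    ] closing now -75.4 grasp now [ 0.5129 -0.0355  0.1643] q6 1.22
0.06114291517720345 9.999728819966549
```

>>> servo_tool([
  [[0.06,-0.09,0],[0,0,0]],
  [[0.18,-0.28,0],[0,0,0]],
  [[0.32,-0.48,0],[0,0,0]],
  [[0.42,-0.63,0.03],[0,0,0]],
  [[0.48,-0.72,0.08],[0,0,0]],
  [[0.488,-0.737,0.12],[0,0,0]],
  [[0.488,-0.737,0.12],[0,0,0]],
  [[0.488,-0.737,0.12],[0,0,0]],
  [[0.488,-0.737,0.12],[0,0,0]],
])

```text
time_s: 6.65
tcp_pos: [0.5702, 0.1295, 0.1458]
tcp_rot: [3.117, 0.396, 0.0]
wrist_force: [-0.2, 0.7, -1.4]
opening: 0.0611
grasp_force: 10.0
```

```bash
python3 - <<'E'
from h import *
go(.5701,.1318,.0795)
d=cam('side'); np.savez('s1.npz',P=pts(d),img=d['image']); cv2.imwrite('pics/b.png',cv2.resize(d['image'][150:350,200:440],None,fx=3,fy=3)[:,:,::-1])
P=pts(d).reshape(-1,3); m=(np.hypot(P[:,0]-.57,P[:,1]-.132)<.045)&(P[:,2]>.07)&(P[:,2]<.118); print(P[m][:,2].min() if m.any() else None)
E
```

```text
to (0.5701, 0.1318, 0.0795) shift [ 0.0022 -0.0111  0.3016] turn [ 0.     -0.0001  0.    ] closing now -75.5 grasp now [0.5702 0.1295 0.1398] q6 1.52
0.10682729475649133
```

View pics/b.png

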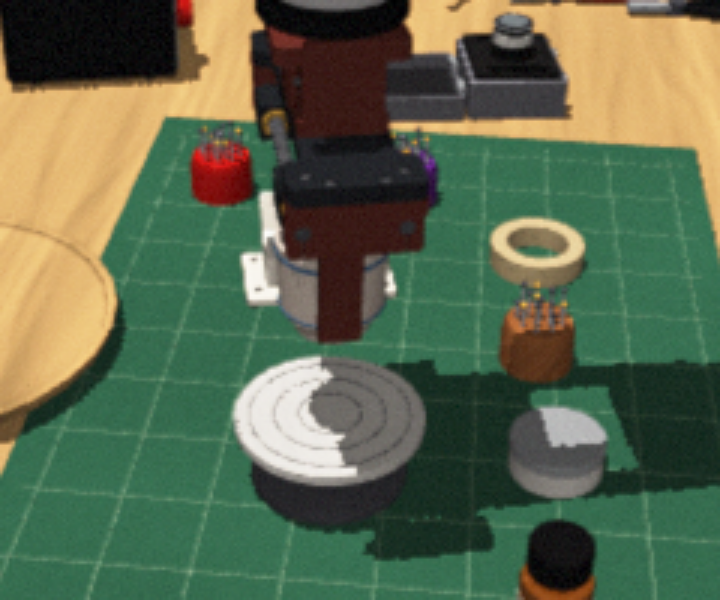

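The cup hangs upright in the fingers over the wheel, with its bottom at about crop (335,335), roughly 61 mm above the head. I lower it in small steps.

>>> servo_tool([
  [[0.002,-0.011,0.08],[0,0,0]],
  [[0.002,-0.011,0.16],[0,0,0]],
  [[0.002,-0.011,0.23],[0,0,0]],
  [[0.002,-0.011,0.27],[0,0,0]],
  [[0.002,-0.011,0.285],[0,0,0]],
  [[0.002,-0.011,0.29],[0,0,0]],
  [[0.002,-0.011,0.294],[0,0,0]],
  [[0.002,-0.011,0.298],[0,0,0]],
  [[0.002,-0.011,0.3],[0,0,0]],
  [[0.002,-0.011,0.3],[0,0,0]],
])

```text
time_s: 7.95
tcp_pos: [0.57, 0.1326, 0.0856]
tcp_rot: [-3.116, -0.398, -0.0]
wrist_force: [0.3, -0.1, -2.4]
opening: 0.0611
grasp_force: 10.0
```

```bash
python3 -c "
from h import *
go(.5701,.1318,.0785)"
```

```text
to (0.5701, 0.1318, 0.0785) shift [-0.0007  0.0039  0.0055] turn [ 0.     -0.0001  0.    ] closing now -75.5 grasp now [0.57   0.1326 0.0796] q6 1.53
```

>>> servo_tool([
  [[0,0.004,0.002],[0,0,0]],
  [[0,0.004,0.004],[0,0,0]],
  [[0,0.004,0.006],[0,0,0]],
  [[0,0.004,0.007],[0,0,0]],
  [[0,0.004,0.007],[0,0,0]],
])

```text
time_s: 8.57
tcp_pos: [0.5704, 0.1318, 0.0844]
tcp_rot: [3.116, 0.398, 0.001]
wrist_force: [-1.1, -1.5, 5.3]
opening: 0.0608
grasp_force: 10.0
```

>>> servo_tool([
  [[0,0,-0.002],[0,0,0]],
  [[0,0,-0.002],[0,0,0]],
  [[0,0,-0.002],[0,0,0]],
  [[0,0,-0.002],[0,0,0]],
  [[0,0,-0.002],[0,0,0]],
], gripper=1)

```text
time_s: 9.2
tcp_pos: [0.5702, 0.1318, 0.0844]
tcp_rot: [-3.116, -0.398, 0.0]
wrist_force: [-0.9, -0.2, 0.8]
opening: 0.0881
grasp_force: 0.0
```

>>> servo_tool([
  [[0,0,-0.05],[0,0,0]],
  [[0,0,-0.15],[0,0,0]],
  [[0,0,-0.3],[0,0,0]],
  [[0,0,-0.5],[0,0,0]],
  [[0,0,-0.6],[0,0,0]],
  [[0,0,-0.6],[0,0,0]],
])

```text
time_s: 9.95
tcp_pos: [0.5716, 0.1321, 0.2076]
tcp_rot: [-3.116, -0.397, -0.008]
wrist_force: [-0.6, 0.0, 0.7]
opening: 0.0875
grasp_force: 0.0
```

```bash
python3 -c "
from h import *
go(.4828,.3853,.2,93.6);go(.4828,.3853,.1,93.6)
print(observe()['qpos'])"
```

```text
to (0.4828, 0.3853, 0.2) shift [-0.1117 -1.337   0.0069] turn [-0.0001 -0.0017  0.0608] closing now -75.5 grasp now [0.5716 0.1321 0.2016] q6 1.52
to (0.4828, 0.3853, 0.1) shift [-0.1144 -1.3371  0.5069] turn [-0.0001 -0.0017  0.0608] closing now -75.5 grasp now [0.5716 0.1321 0.2016] q6 1.52
[2.06803987e-01 4.14116247e-01 1.75089430e+00 1.18926860e-06
 9.71254426e-01 1.52384314e+00]
```

>>> servo_tool([
  [[-0.02,-0.2,0],[0,0,0.01]],
  [[-0.04,-0.45,0],[0,0,0.03]],
  [[-0.06,-0.7,0],[0,0,0.05]],
  [[-0.08,-0.9,0],[0,0,0.061]],
  [[-0.085,-1.0,0.1],[0,0,0.061]],
  [[-0.085,-1.0,0.15],[0,0,0.061]],
  [[-0.085,-1.0,0.15],[0,0,0.061]],
])

```text
time_s: 10.82
tcp_pos: [0.5029, 0.3195, 0.1725]
tcp_rot: [3.138, 0.097, -0.005]
wrist_force: [0.3, 0.3, 0.8]
opening: 0.0878
grasp_force: 0.0
```

```bash
python3 - <<'E'
from h import *
go(.4828,.3853,.08,93.6)
d=cam('top');P=pts(d);np.savez('t2.npz',P=P,img=d['image']);P=P.reshape(-1,3)
m=(np.hypot(P[:,0]-.57,P[:,1]-.132)<.045)&(P[:,2]>.095)&(P[:,2]<.112);q=P[m]
print('cup',len(q), cv2.minEnclosingCircle((q[:,:2]*1000).astype(np.float32)) if len(q) else 0, np.median(q[:,2]))
E
```

```text
to (0.4828, 0.3853, 0.08) shift [-0.0787 -0.3357  0.4319] turn [ 0.0007  0.001  -0.0003] closing now -86.5 grasp now [0.5029 0.3195 0.1665] q6 2.06
cup 202 ((570.315673828125, 131.21530151367188), 31.467304229736328) 0.10199289264532799
```

The cup sits on the wheel within about 1 mm of its middle. Next is the engraver.

>>> servo_tool([
  [[-0.04,-0.17,0.05],[0,0,0]],
  [[-0.07,-0.3,0.15],[0,0,0]],
  [[-0.079,-0.336,0.28],[0,0,0]],
  [[-0.079,-0.336,0.4],[0,0,0]],
  [[-0.079,-0.336,0.45],[0,0,0]],
  [[-0.079,-0.336,0.45],[0,0,0]],
  [[-0.079,-0.336,0.45],[0,0,0]],
])

```text
time_s: 11.75
tcp_pos: [0.4845, 0.3872, 0.0855]
tcp_rot: [-3.139, -0.096, -0.002]
wrist_force: [-0.3, -0.9, -0.6]
opening: 0.0878
grasp_force: 0.0
```

```bash
python3 -c "
from h import *
go(.4834,.3853,.023,93.6)"
```

```text
to (0.4834, 0.3853, 0.023) shift [-0.0063  0.0094  0.2825] turn [-0.0003 -0.0004 -0.0004] closing now -86.5 grasp now [0.4845 0.3872 0.0795] q6 2.16
```

>>> servo_tool([
  [[-0.006,0.009,0.07],[0,0,0]],
  [[-0.006,0.009,0.15],[0,0,0]],
  [[-0.006,0.009,0.22],[0,0,0]],
  [[-0.006,0.009,0.26],[0,0,0]],
  [[-0.006,0.009,0.275],[0,0,0]],
  [[-0.006,0.009,0.282],[0,0,0]],
  [[-0.006,0.009,0.282],[0,0,0]],
  [[-0.006,0.009,0.282],[0,0,0]],
])

```text
time_s: 12.75
tcp_pos: [0.4827, 0.3855, 0.0285]
tcp_rot: [-3.14, -0.098, -0.001]
wrist_force: [-0.0, -0.0, 0.1]
opening: 0.0877
grasp_force: 0.0
```

>>> servo_tool([
  [[0,0,0],[0,0,0]],
  [[0,0,0],[0,0,0]],
  [[0,0,0],[0,0,0]],
  [[0,0,0],[0,0,0]],
  [[0,0,0],[0,0,0]],
  [[0,0,0],[0,0,0]],
  [[0,0,0],[0,0,0]],
  [[0,0,0],[0,0,0]],
], gripper=-1, squeeze=20)

```text
time_s: 13.75
tcp_pos: [0.4825, 0.3853, 0.0281]
tcp_rot: [3.14, 0.098, 0.0]
wrist_force: [0.2, -0.5, -0.3]
opening: 0.022
grasp_force: 20.0
```

```bash
python3 -c "
from h import *
go(.4834,.3853,.2,93.6);go(.600,-.072,.2,103.3)"
```

```text
to (0.4834, 0.3853, 0.2) shift [ 4.500e-03  5.000e-04 -8.896e-01] turn [ 0.     -0.     -0.0002] closing now -86.4 grasp now [0.4825 0.3853 0.0221] q6 2.16
to (0.6, -0.072, 0.2) shift [ 0.4442  2.3188 -0.8895] turn [ 0.     -0.     -0.0541] closing now -86.4 grasp now [0.4825 0.3853 0.0221] q6 2.16
```

>>> servo_tool([
  [[0,0,-0.05],[0,0,0]],
  [[0,0,-0.2],[0,0,0]],
  [[0,0,-0.4],[0,0,0]],
  [[0,0.05,-0.6],[0,0,0]],
  [[0.03,0.2,-0.8],[0,0,-0.01]],
  [[0.08,0.4,-0.88],[0,0,-0.03]],
  [[0.12,0.6,-0.88],[0,0,-0.054]],
  [[0.16,0.8,-0.88],[0,0,-0.054]],
  [[0.19,0.95,-0.88],[0,0,-0.054]],
  [[0.2,1.0,-0.88],[0,0,-0.054]],
])

```text
time_s: 15.0
tcp_pos: [0.5351, 0.1869, 0.2046]
tcp_rot: [-3.121, -0.36, -0.001]
wrist_force: [0.3, -0.5, -1.1]
opening: 0.0219
grasp_force: 20.0
```

```bash
python3 -c "
from h import *
go(.600,-.072,.2,103.3)"
```

```text
to (0.6, -0.072, 0.2) shift [ 0.0213  1.3342 -0.0069] turn [-0.     -0.0001 -0.0007] closing now -76.8 grasp now [0.5351 0.1869 0.1986] q6 1.66
```

>>> servo_tool([
  [[0,0.1,0],[0,0,0]],
  [[0,0.3,0],[0,0,0]],
  [[0.01,0.5,0],[0,0,0]],
  [[0.01,0.7,0],[0,0,0]],
  [[0.015,0.85,0],[0,0,0]],
  [[0.015,0.95,0],[0,0,0]],
  [[0.015,0.98,0],[0,0,0]],
])

```text
time_s: 15.88
tcp_pos: [0.583, -0.0025, 0.2041]
tcp_rot: [-3.121, -0.362, -0.0]
wrist_force: [-0.3, -0.3, -1.7]
opening: 0.0219
grasp_force: 20.0
```

```bash
python3 -c "
from h import *
go(.600,-.072,.11,103.3)"
```

```text
to (0.6, -0.072, 0.11) shift [0.0033 0.358  0.4402] turn [-0.     -0.     -0.0003] closing now -76.8 grasp now [ 0.583  -0.0025  0.1981] q6 1.31
```

>>> servo_tool([
  [[0,0.1,0],[0,0,0]],
  [[0,0.22,0.03],[0,0,0]],
  [[0.003,0.31,0.1],[0,0,0]],
  [[0.003,0.35,0.2],[0,0,0]],
  [[0.003,0.358,0.3],[0,0,0]],
  [[0.003,0.358,0.36],[0,0,0]],
  [[0.003,0.358,0.36],[0,0,0]],
  [[0.003,0.358,0.36],[0,0,0]],
  [[0.003,0.358,0.36],[0,0,0]],
])

```text
time_s: 17.0
tcp_pos: [0.6003, -0.0712, 0.1329]
tcp_rot: [3.12, 0.364, 0.002]
wrist_force: [-0.8, -0.3, -1.8]
opening: 0.0218
grasp_force: 20.0
```

```bash
python3 - <<'E'
from h import *
go(.600,-.072,.0575,103.3)
a=cam('top');b=cam('side')
for d,n in((a,'top'),(b,'side')):
    P=pts(d); Q=P.reshape(-1,3)
    m=(np.hypot(Q[:,0]-.6,Q[:,1]+.072)<.1)&(abs((Q[:,0]-.6)*.23-(Q[:,1]+.072)*.97)<.06)&(Q[:,2]>.09)&(Q[:,2]<.14); print(n,m.sum())
x=cv2.resize(a['image'][180:300,310:430],(400,400)); y=cv2.resize(b['image'][160:280,240:360],(400,400))
cv2.imwrite('pics/c.png',np.hstack([x,y])[:,:,::-1])
E
```

```text
to (0.6, -0.072, 0.0575) shift [-0.0031  0.0033  0.3468] turn [ 0.0002 -0.0004  0.    ] closing now -76.7 grasp now [ 0.6003 -0.0712  0.1269] q6 1.2
top 0
side 853
```

View pics/c.png

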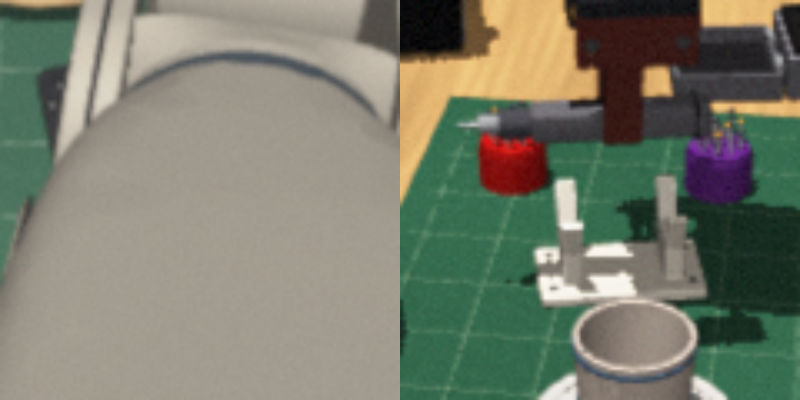

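Right half of the picture: the engraver is held level over the cradle (bar at about (600,125), saddles at (570,235) and (670,230)), its finger midway between the saddles. I lower it.

>>> servo_tool([
  [[-0.003,0.003,0.06],[0,0,0]],
  [[-0.003,0.003,0.13],[0,0,0]],
  [[-0.003,0.003,0.2],[0,0,0]],
  [[-0.003,0.003,0.25],[0,0,0]],
  [[-0.003,0.003,0.29],[0,0,0]],
  [[-0.003,0.003,0.315],[0,0,0]],
  [[-0.003,0.003,0.33],[0,0,0]],
  [[-0.003,0.003,0.335],[0,0,0]],
  [[-0.003,0.003,0.34],[0,0,0]],
  [[-0.003,0.003,0.34],[0,0,0]],
])

```text
time_s: 18.35
tcp_pos: [0.5995, -0.0721, 0.0643]
tcp_rot: [3.12, 0.363, 0.001]
wrist_force: [0.8, 0.4, -1.0]
opening: 0.0218
grasp_force: 20.0
```

```bash
python3 -c "
from h import *
go(.600,-.072,.0571,103.3)"
```

```text
to (0.6, -0.072, 0.0571) shift [ 0.0026 -0.0001  0.0059] turn [ 0.     -0.0001 -0.0001] closing now -76.7 grasp now [ 0.5995 -0.0721  0.0583] q6 1.2
```

>>> servo_tool([
  [[0,0,0.002],[0,0,0]],
  [[0,0,0.004],[0,0,0]],
  [[0,0,0.006],[0,0,0]],
  [[0,0,0.008],[0,0,0]],
  [[0,0,0.008],[0,0,0]],
])

```text
time_s: 18.98
tcp_pos: [0.5994, -0.0721, 0.063]
tcp_rot: [3.12, 0.363, 0.0]
wrist_force: [-2.1, 0.6, 4.8]
opening: 0.0218
grasp_force: 20.0
```

>>> servo_tool([
  [[0,0,0],[0,0,0]],
  [[0,0,0],[0,0,0]],
  [[0,0,0],[0,0,0]],
  [[0,0,0],[0,0,0]],
  [[0,0,0],[0,0,0]],
  [[0,0,0],[0,0,0]],
], gripper=1)

```text
time_s: 19.73
tcp_pos: [0.5994, -0.0721, 0.0625]
tcp_rot: [-3.12, -0.363, 0.0]
wrist_force: [-0.5, 0.1, -0.5]
opening: 0.0783
grasp_force: 0.0
```

>>> servo_tool([
  [[0,0,-0.05],[0,0,0]],
  [[0,0,-0.15],[0,0,0]],
  [[0,0,-0.3],[0,0,0]],
  [[0,0,-0.45],[0,0,0]],
  [[0,0,-0.55],[0,0,0]],
  [[0,0,-0.55],[0,0,0]],
])

```text
time_s: 20.48
tcp_pos: [0.6008, -0.0723, 0.1755]
tcp_rot: [3.119, 0.363, 0.008]
wrist_force: [0.6, 0.1, 0.0]
opening: 0.0877
grasp_force: 0.0
```

```bash
python3 -c "
from h import *
go(.448,.0077,.12);go(.448,.0077,.12,8.5);go(.448,.0077,.017,8.5)"
```

```text
to (0.448, 0.0077, 0.12) shift [-0.6528 -0.5654  0.2434] turn [ 0.0006 -0.0015  0.    ] closing now -76.7 grasp now [ 0.6008 -0.0723  0.1695] q6 1.2
to (0.448, 0.0077, 0.12) shift [-0.6528 -0.5654  0.2434] turn [ 0.0016 -0.0008 -0.4734] closing now -76.7 grasp now [ 0.6008 -0.0723  0.1695] q6 1.2
to (0.448, 0.0077, 0.017) shift [-0.6553 -0.5664  0.7584] turn [ 0.0016 -0.0008 -0.4734] closing now -76.7 grasp now [ 0.6008 -0.0723  0.1695] q6 1.2
```

>>> servo_tool([
  [[-0.05,-0.04,0],[0,0,-0.05]],
  [[-0.15,-0.13,0],[0,0,-0.1]],
  [[-0.28,-0.25,0],[0,0,-0.15]],
  [[-0.42,-0.37,0],[0,0,-0.2]],
  [[-0.55,-0.48,0],[0,0,-0.26]],
  [[-0.62,-0.54,0.05],[0,0,-0.32]],
  [[-0.65,-0.56,0.1],[0,0,-0.38]],
  [[-0.653,-0.566,0.2],[0,0,-0.43]],
  [[-0.653,-0.566,0.25],[0,0,-0.473]],
  [[-0.653,-0.566,0.25],[0,0,-0.473]],
])

```text
time_s: 21.72
tcp_pos: [0.4454, 0.0081, 0.1217]
tcp_rot: [-2.053, -2.376, 0.002]
wrist_force: [1.1, 0.2, 0.9]
opening: 0.0877
grasp_force: 0.0
```

```bash
python3 - <<'E'
from h import *
go(.448,.0077,.0215,8.5)
b=cam('side')
cv2.imwrite('pics/d.png',cv2.resize(b['image'][170:340,230:460],None,fx=3,fy=3)[:,:,::-1])
E
```

```text
to (0.448, 0.0077, 0.0215) shift [-0.0039  0.0138  0.4709] turn [-0.0007 -0.0001 -0.0008] closing now 8.4 grasp now [0.4454 0.0081 0.1157] q6 -0.15
```

View pics/d.png

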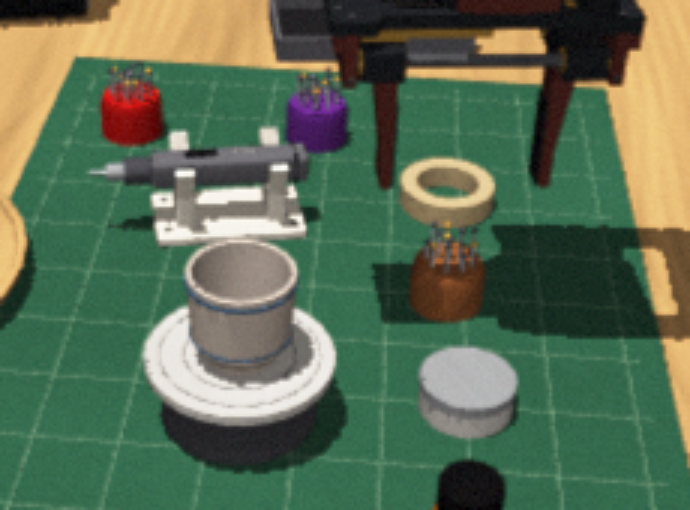

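The engraver lies in the cradle at (225,165), the cup stands on the wheel at (243,310), and the bur block is at (448,275) under the open fingers. I descend on it.

>>> servo_tool([
  [[-0.004,0.008,0.05],[0,0,0]],
  [[-0.004,0.008,0.15],[0,0,0]],
  [[-0.004,0.008,0.27],[0,0,0]],
  [[-0.004,0.008,0.37],[0,0,0]],
  [[-0.004,0.008,0.43],[0,0,0]],
  [[-0.004,0.008,0.46],[0,0,0]],
  [[-0.004,0.008,0.468],[0,0,0]],
  [[-0.004,0.008,0.468],[0,0,0]],
  [[-0.004,0.008,0.468],[0,0,0]],
])

```text
time_s: 22.9
tcp_pos: [0.4483, 0.0075, 0.0293]
tcp_rot: [2.052, 2.378, 0.001]
wrist_force: [-0.3, -0.6, 0.3]
opening: 0.0878
grasp_force: 0.0
```

```bash
python3 -c "
from h import *
go(.448,.0077,.0215,8.5)"
```

```text
to (0.448, 0.0077, 0.0215) shift [ 0.0013 -0.0015  0.0092] turn [ 0.0003  0.     -0.0005] closing now 8.4 grasp now [0.4483 0.0075 0.0233] q6 -0.16
```

>>> servo_tool([
  [[0,0,0.006],[0,0,0]],
  [[0,0,0.006],[0,0,0]],
  [[0,0,0.006],[0,0,0]],
  [[0,0,0.006],[0,0,0]],
  [[0,0,0.006],[0,0,0]],
  [[0,0,0.006],[0,0,0]],
  [[0,0,0.006],[0,0,0]],
  [[0,0,0.006],[0,0,0]],
], gripper=-1, squeeze=15)

```text
time_s: 23.9
tcp_pos: [0.4479, 0.0075, 0.0277]
tcp_rot: [-2.052, -2.378, 0.0]
wrist_force: [0.2, 0.4, 1.1]
opening: 0.0475
grasp_force: 15.0
```

```bash
python3 -c "
from h import *
go(.448,.0077,.12,8.5);go(.5872,.0175,.12,8.5)"
```

```text
to (0.448, 0.0077, 0.12) shift [ 0.001   0.0006 -0.4916] turn [-0.     -0.     -0.0004] closing now 8.4 grasp now [0.4479 0.0075 0.0217] q6 -0.16
to (0.5872, 0.0175, 0.12) shift [-0.0525  0.6963 -0.4917] turn [-0.     -0.     -0.0004] closing now 8.4 grasp now [0.4479 0.0075 0.0217] q6 -0.16
```

>>> servo_tool([
  [[0,0,-0.05],[0,0,0]],
  [[0,0,-0.17],[0,0,0]],
  [[0,0,-0.32],[0,0,0]],
  [[-0.01,0.12,-0.42],[0,0,0]],
  [[-0.023,0.3,-0.44],[0,0,0]],
  [[-0.037,0.5,-0.44],[0,0,0]],
  [[-0.049,0.64,-0.44],[0,0,0]],
  [[-0.053,0.69,-0.44],[0,0,0]],
  [[-0.053,0.696,-0.44],[0,0,0]],
  [[-0.053,0.696,-0.44],[0,0,0]],
])

```text
time_s: 25.15
tcp_pos: [0.5859, 0.0173, 0.1155]
tcp_rot: [-2.052, -2.378, 0.002]
wrist_force: [-0.1, 0.9, -1.7]
opening: 0.0473
grasp_force: 15.0
```

```bash
python3 - <<'E'
from h import *
go(.5872,.0175,.0217,8.5)
E
```

```text
to (0.5872, 0.0175, 0.0217) shift [-2.00e-04  7.40e-03  4.39e-01] turn [-0.0005 -0.0001 -0.0004] closing now 8.4 grasp now [0.5859 0.0173 0.1095] q6 -0.14
```

>>> servo_tool([
  [[0,0.003,0.06],[0,0,0]],
  [[0,0.003,0.15],[0,0,0]],
  [[0,0.003,0.25],[0,0,0]],
  [[0,0.003,0.33],[0,0,0]],
  [[0,0.003,0.38],[0,0,0]],
  [[0,0.003,0.41],[0,0,0]],
  [[0,0.003,0.425],[0,0,0]],
  [[0,0.003,0.43],[0,0,0]],
  [[0,0.003,0.432],[0,0,0]],
  [[0,0.003,0.432],[0,0,0]],
])

```text
time_s: 26.4
tcp_pos: [0.588, 0.0175, 0.0296]
tcp_rot: [2.052, 2.378, 0.001]
wrist_force: [0.2, 0.4, -0.9]
opening: 0.0473
grasp_force: 15.0
```

```bash
python3 - <<'E'
from h import *
go(.5872,.0175,.0217,8.5)
E
```

```text
to (0.5872, 0.0175, 0.0217) shift [ 0.0008 -0.0041  0.0097] turn [ 0.0002  0.     -0.0004] closing now 8.4 grasp now [0.588  0.0175 0.0236] q6 -0.14
```

>>> servo_tool([
  [[0,-0.004,0.003],[0,0,0]],
  [[0,-0.004,0.006],[0,0,0]],
  [[0,-0.004,0.009],[0,0,0]],
  [[0,-0.004,0.011],[0,0,0]],
  [[0,-0.004,0.011],[0,0,0]],
])

```text
time_s: 27.02
tcp_pos: [0.587, 0.0174, 0.0277]
tcp_rot: [-2.052, -2.379, 0.0]
wrist_force: [-2.9, -0.9, 6.7]
opening: 0.0472
grasp_force: 15.0
```

>>> servo_tool([
  [[0,0,0],[0,0,0]],
  [[0,0,0],[0,0,0]],
  [[0,0,0],[0,0,0]],
  [[0,0,0],[0,0,0]],
  [[0,0,0],[0,0,0]],
  [[0,0,0],[0,0,0]],
], gripper=1)

```text
time_s: 27.78
tcp_pos: [0.587, 0.0174, 0.0271]
tcp_rot: [-2.052, -2.379, -0.0]
wrist_force: [-0.0, -0.1, -0.3]
opening: 0.0878
grasp_force: 0.0
```

>>> servo_tool([
  [[0,0,-0.05],[0,0,0]],
  [[0,0,-0.15],[0,0,0]],
  [[0,0,-0.3],[0,0,0]],
  [[0,0,-0.5],[0,0,0]],
  [[0,0,-0.7],[0,0,0]],
  [[0,0,-0.7],[0,0,0]],
])

```text
time_s: 28.52
tcp_pos: [0.5894, 0.0174, 0.1719]
tcp_rot: [2.048, 2.374, 0.008]
wrist_force: [0.6, -0.4, -0.1]
opening: 0.0877
grasp_force: 0.0
```

```bash
python3 - <<'E'
from h import *
go(.468,-.3875,.2); go(.468,-.3875,.2,8.5); go(.468,-.3875,.06,99.7)
E
```

```text
to (0.468, -0.3875, 0.2) shift [-1.9139 -0.8957 -0.1756] turn [ 0.0025  0.0003 -0.    ] closing now 8.4 grasp now [0.5894 0.0174 0.1659] q6 -0.14
to (0.468, -0.3875, 0.2) shift [-1.9139 -0.8957 -0.1756] turn [ 0.0025  0.0003 -0.0004] closing now 8.4 grasp now [0.5894 0.0174 0.1659] q6 -0.14
to (0.468, -0.3875, 0.06) shift [-1.9132 -0.9013  0.5244] turn [ 0.0023 -0.0017  0.4929] closing now 8.4 grasp now [0.5894 0.0174 0.1659] q6 -0.14
```

>>> servo_tool([
  [[-0.1,-0.05,0],[0,0,0]],
  [[-0.3,-0.14,0],[0,0,0]],
  [[-0.5,-0.23,0],[0,0,0]],
  [[-0.7,-0.33,0],[0,0,0]],
  [[-0.85,-0.4,0],[0,0,0]],
  [[-0.95,-0.45,0],[0,0,0]],
  [[-0.97,-0.46,0],[0,0,0]],
  [[-0.97,-0.46,0],[0,0,0]],
])

```text
time_s: 29.52
tcp_pos: [0.5237, -0.1881, 0.1665]
tcp_rot: [-2.053, -2.377, 0.001]
wrist_force: [-0.1, 0.0, 0.6]
opening: 0.0875
grasp_force: 0.0
```

```bash
python3 - <<'E'
from h import *
go(.4677,-.3875,.12,8.5)
E
```

```text
to (0.4677, -0.3875, 0.12) shift [-0.9458 -0.4219  0.2021] turn [-0.0004 -0.0003 -0.0007] closing now 8.4 grasp now [ 0.5237 -0.1881  0.1605] q6 -0.51
```

>>> servo_tool([
  [[-0.1,-0.05,0],[0,0,0]],
  [[-0.3,-0.14,0],[0,0,0]],
  [[-0.5,-0.23,0],[0,0,0]],
  [[-0.7,-0.32,0],[0,0,0]],
  [[-0.85,-0.38,0],[0,0,0]],
  [[-0.92,-0.412,0.05],[0,0,0]],
  [[-0.945,-0.421,0.12],[0,0,0]],
  [[-0.945,-0.421,0.2],[0,0,0]],
  [[-0.945,-0.421,0.2],[0,0,0]],
  [[-0.945,-0.421,0.2],[0,0,0]],
])

```text
time_s: 30.78
tcp_pos: [0.4691, -0.3866, 0.1269]
tcp_rot: [-2.051, -2.379, -0.0]
wrist_force: [0.6, 0.6, 0.5]
opening: 0.0878
grasp_force: 0.0
```

```bash
python3 - <<'E'
from h import *
go(.4677,-.3875,.064,8.5)
d=cam('top');P=pts(d).reshape(-1,3)
b=cam('side')
for n,d in (('t',d),('s',b)):
  P=pts(d).reshape(-1,3)
  for k,c,r,lo,hi in(('bur',(.587,.0175),.035,.024,.038),('cup',(.57,.131),.045,.095,.112),('wood',(.587,.0175),.035,.005,.06)):
    m=(np.hypot(P[:,0]-c[0],P[:,1]-c[1])<r)&(P[:,2]>lo)&(P[:,2]<hi);q=P[m]
    if len(q)>5: print(n,k,len(q),cv2.minEnclosingCircle((q[:,:2]*1000).astype(np.float32)))
cv2.imwrite('pics/e.png',cv2.resize(b['image'][130:240,290:430],None,fx=4,fy=4)[:,:,::-1])
E
```

```text
to (0.4677, -0.3875, 0.064) shift [-0.0036 -0.0075  0.2845] turn [-0.0001 -0.0001 -0.0002] closing now 8.5 grasp now [ 0.4691 -0.3866  0.1209] q6 -0.86
t bur 311 ((589.0712890625, 16.370174407958984), 23.722732543945312)
t cup 204 ((570.5307006835938, 131.30198669433594), 31.333816528320312)
t wood 430 ((584.1417846679688, 17.651037216186523), 32.85190963745117)
s bur 6 ((596.360595703125, 5.309297561645508), 12.68584156036377)
s cup 375 ((569.1541748046875, 131.40447998046875), 32.548091888427734)
s wood 80 ((588.9173583984375, 16.700254440307617), 19.211017608642578)
```

View pics/e.png

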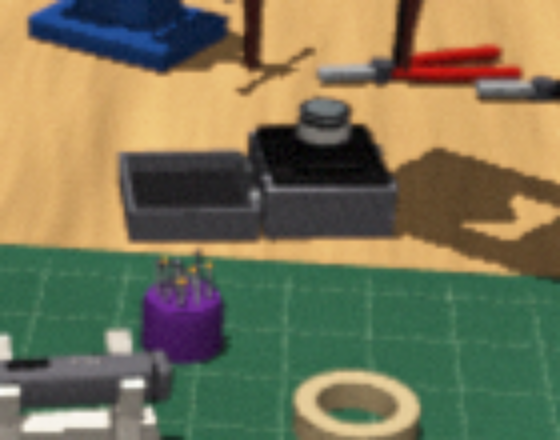

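The loupe stands up at crop (325,115) in its case and the fingers are above it. The bur block measures within 1–2 mm of its mark. I descend.

>>> servo_tool([
  [[-0.003,-0.007,0.04],[0,0,0]],
  [[-0.003,-0.007,0.11],[0,0,0]],
  [[-0.003,-0.007,0.19],[0,0,0]],
  [[-0.003,-0.007,0.24],[0,0,0]],
  [[-0.003,-0.007,0.27],[0,0,0]],
  [[-0.003,-0.007,0.28],[0,0,0]],
  [[-0.003,-0.007,0.28],[0,0,0]],
  [[-0.003,-0.007,0.28],[0,0,0]],
])

```text
time_s: 31.88
tcp_pos: [0.4677, -0.3883, 0.0715]
tcp_rot: [2.052, 2.378, 0.0]
wrist_force: [-0.7, 0.0, -0.6]
opening: 0.0878
grasp_force: 0.0
```

>>> servo_tool([
  [[0,0,0],[0,0,0]],
  [[0,0,0],[0,0,0]],
  [[0,0,0],[0,0,0]],
  [[0,0,0],[0,0,0]],
  [[0,0,0],[0,0,0]],
  [[0,0,0],[0,0,0]],
  [[0,0,0],[0,0,0]],
  [[0,0,0],[0,0,0]],
], gripper=-1, squeeze=40)

```text
time_s: 32.88
tcp_pos: [0.4673, -0.3881, 0.0711]
tcp_rot: [-2.052, -2.378, 0.0]
wrist_force: [-2.0, -1.0, 2.1]
opening: 0.0335
grasp_force: 40.0
```

```bash
python3 - <<'E'
from h import *
go(.4677,-.3875,.12,8.5)
E
```

```text
to (0.4677, -0.3875, 0.12) shift [ 0.0028  0.0023 -0.2745] turn [-0.0001 -0.     -0.0004] closing now 8.4 grasp now [ 0.4673 -0.3881  0.0651] q6 -0.86
```

>>> servo_tool([
  [[0,0,-0.005],[0,0,0.015]],
  [[0,0,-0.015],[0,0,-0.015]],
  [[0,0,-0.03],[0,0,0.015]],
  [[0,0,-0.05],[0,0,-0.015]],
  [[0,0,-0.07],[0,0,0.015]],
  [[0,0,-0.09],[0,0,-0.015]],
  [[0,0,-0.11],[0,0,0.015]],
  [[0,0,-0.13],[0,0,-0.015]],
  [[0,0,-0.15],[0,0,0]],
  [[0,0,-0.17],[0,0,0]],
])

```text
time_s: 34.12
tcp_pos: [0.4674, -0.3879, 0.1048]
tcp_rot: [-2.052, -2.378, -0.0]
wrist_force: [0.0, -0.2, -0.2]
opening: 0.0335
grasp_force: 40.0
```

>>> servo_tool([
  [[0,0,-0.02],[0,0,0]],
  [[0,0,-0.06],[0,0,0]],
  [[0,0,-0.15],[0,0,0]],
  [[0,0,-0.3],[0,0,0]],
  [[0,0,-0.45],[0,0,0]],
  [[0,0,-0.5],[0,0,0]],
  [[0,0,-0.5],[0,0,0]],
])

```text
time_s: 35.0
tcp_pos: [0.4678, -0.3883, 0.206]
tcp_rot: [2.051, 2.377, 0.0]
wrist_force: [0.3, 1.3, -0.9]
opening: 0.0335
grasp_force: 40.0
```

```bash
python3 - <<'E'
from h import *
go(.5550,.2327,.2,8.5)
b=cam('side');P=pts(b).reshape(-1,3)
m=(np.hypot(P[:,0]-.467,P[:,1]+.388)<.025)&(P[:,2]>.08)&(P[:,2]<.2);q=P[m];print(q[:,2].min())
cv2.imwrite('pics/f.png',cv2.resize(b['image'][90:200,290:430],None,fx=4,fy=4)[:,:,::-1])
E
```

```text
to (0.555, 0.2327, 0.2) shift [ 3.0075e+00  8.8630e-01 -2.8000e-03] turn [ 0.0004  0.0004 -0.0004] closing now 8.4 grasp now [ 0.4678 -0.3883  0.2   ] q6 -0.86
0.14447778911328407
```

View pics/f.png

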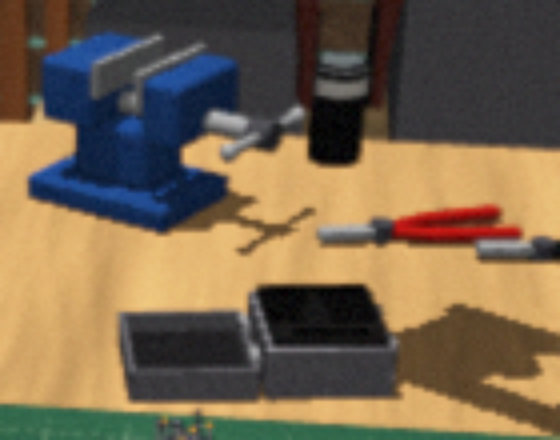

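The loupe is out and hanging upright at crop (335,110), and the case is empty. I carry it across above cup height.

>>> servo_tool([
  [[0.05,0.015,0],[0,0,0]],
  [[0.18,0.05,0],[0,0,0]],
  [[0.36,0.1,0],[0,0,0]],
  [[0.54,0.15,0],[0,0,0]],
  [[0.72,0.2,0],[0,0,0]],
  [[0.88,0.25,0],[0,0,0]],
  [[1.0,0.29,0],[0,0,0]],
])

```text
time_s: 35.92
tcp_pos: [0.4949, -0.1796, 0.204]
tcp_rot: [-2.05, -2.378, 0.001]
wrist_force: [-0.8, -0.6, -0.7]
opening: 0.0332
grasp_force: 40.0
```

>>> servo_tool([
  [[0.1,0.03,0],[0,0,0]],
  [[0.25,0.07,0],[0,0,0]],
  [[0.42,0.12,0],[0,0,0]],
  [[0.6,0.17,0],[0,0,0]],
  [[0.78,0.22,0],[0,0,0]],
  [[0.92,0.27,0],[0,0,0]],
  [[1.0,0.29,0],[0,0,0]],
])

```text
time_s: 36.8
tcp_pos: [0.5231, 0.0262, 0.2042]
tcp_rot: [-2.05, -2.379, 0.002]
wrist_force: [-0.9, 0.8, -1.1]
opening: 0.0333
grasp_force: 40.0
```

```bash
python3 - <<'E'
from h import *
go(.5550,.2327,.2,8.5)
E
```

```text
to (0.555, 0.2327, 0.2) shift [ 0.9974  0.3107 -0.0091] turn [-0.0005 -0.0001  0.0001] closing now 8.5 grasp now [0.5231 0.0262 0.1982] q6 -0.12
```

>>> servo_tool([
  [[0.1,0.03,0],[0,0,0]],
  [[0.25,0.08,0],[0,0,0]],
  [[0.42,0.13,0],[0,0,0]],
  [[0.6,0.19,0],[0,0,0]],
  [[0.78,0.245,0],[0,0,0]],
  [[0.92,0.29,0],[0,0,0]],
  [[0.99,0.31,0.02],[0,0,0]],
  [[0.99,0.31,0.1],[0,0,0]],
  [[0.99,0.31,0.2],[0,0,0]],
  [[0.99,0.31,0.25],[0,0,0]],
])

```text
time_s: 38.05
tcp_pos: [0.5548, 0.2279, 0.1529]
tcp_rot: [-2.053, -2.376, 0.005]
wrist_force: [0.5, 0.6, 0.0]
opening: 0.0333
grasp_force: 40.0
```

>>> servo_tool([
  [[0,0,0.03],[0,0,0]],
  [[0,0,0.08],[0,0,0]],
  [[0,0,0.13],[0,0,0]],
  [[0,0,0.16],[0,0,0]],
  [[0,0,0.17],[0,0,0]],
  [[0,0,0.17],[0,0,0]],
  [[0,0,0.17],[0,0,0]],
])

```text
time_s: 38.92
tcp_pos: [0.5562, 0.2296, 0.1214]
tcp_rot: [2.052, 2.378, 0.001]
wrist_force: [-0.5, -0.5, -1.0]
opening: 0.0334
grasp_force: 40.0
```

```bash
python3 - <<'E'
from h import *
go(.5550,.2327,.0552,8.5)
E
```

```text
to (0.555, 0.2327, 0.0552) shift [ 0.016 -0.004  0.301] turn [ 0.0002 -0.     -0.0004] closing now 8.4 grasp now [0.5562 0.2296 0.1154] q6 0.22
```

>>> servo_tool([
  [[0.016,-0.004,0.05],[0,0,0]],
  [[0.016,-0.004,0.12],[0,0,0]],
  [[0.016,-0.004,0.19],[0,0,0]],
  [[0.016,-0.004,0.24],[0,0,0]],
  [[0.016,-0.004,0.27],[0,0,0]],
  [[0.016,-0.004,0.283],[0,0,0]],
  [[0.016,-0.004,0.289],[0,0,0]],
  [[0.016,-0.004,0.292],[0,0,0]],
  [[0.016,-0.004,0.292],[0,0,0]],
])

```text
time_s: 40.05
tcp_pos: [0.555, 0.2326, 0.063]
tcp_rot: [2.052, 2.378, 0.001]
wrist_force: [0.1, 0.4, -1.5]
opening: 0.0333
grasp_force: 40.0
```

```bash
python3 - <<'E'
from h import *
go(.5550,.2327,.0552,8.5)
E
```

```text
to (0.555, 0.2327, 0.0552) shift [0.0003 0.0003 0.0089] turn [ 0.0002 -0.     -0.0004] closing now 8.4 grasp now [0.555  0.2326 0.057 ] q6 0.23
```

>>> servo_tool([
  [[0,0,0.003],[0,0,0]],
  [[0,0,0.006],[0,0,0]],
  [[0,0,0.008],[0,0,0]],
  [[0,0,0.01],[0,0,0]],
  [[0,0,0.01],[0,0,0]],
])

```text
time_s: 40.67
tcp_pos: [0.5547, 0.2326, 0.061]
tcp_rot: [-2.052, -2.379, -0.0]
wrist_force: [-1.6, -1.2, 5.0]
opening: 0.0332
grasp_force: 40.0
```

Contact at 5 N. I release, go straight up and move clear.

>>> servo_tool([
  [[0,0,0],[0,0,0]],
  [[0,0,0],[0,0,0]],
  [[0,0,0],[0,0,0]],
  [[0,0,0],[0,0,0]],
  [[0,0,0],[0,0,0]],
  [[0,0,0],[0,0,0]],
  [[0,0,0],[0,0,0]],
], gripper=1, squeeze=10)

```text
time_s: 41.55
tcp_pos: [0.5548, 0.2325, 0.0607]
tcp_rot: [-2.052, -2.379, 0.0]
wrist_force: [1.1, 0.4, 0.5]
opening: 0.0877
grasp_force: 0.0
```

>>> servo_tool([
  [[0,0,-0.05],[0,0,0]],
  [[0,0,-0.15],[0,0,0]],
  [[0,0,-0.3],[0,0,0]],
  [[0,0,-0.5],[0,0,0]],
  [[0,0,-0.7],[0,0,0]],
  [[0,0,-0.8],[0,0,0]],
  [[0.2,-0.05,-0.8],[0,0,0]],
  [[0.45,-0.12,-0.8],[0,0,0]],
  [[0.7,-0.2,-0.8],[0,0,0]],
  [[0.9,-0.25,-0.8],[0,0,0]],
])

```text
time_s: 42.8
tcp_pos: [0.478, 0.405, 0.2226]
tcp_rot: [2.051, 2.379, 0.003]
wrist_force: [0.0, -0.1, 0.5]
opening: 0.088
grasp_force: 0.0
```

>>> servo_tool([
  [[0.15,-0.15,0],[0,0,0]],
  [[0.3,-0.3,0],[0,0,0]],
  [[0.4,-0.4,0],[0,0,0]],
  [[0.4,-0.4,0],[0,0,0]],
  [[0.4,-0.4,0],[0,0,0]],
])

```text
time_s: 43.42
tcp_pos: [0.3887, 0.4705, 0.2217]
tcp_rot: [2.052, 2.378, 0.002]
wrist_force: [0.6, -1.3, -0.1]
opening: 0.088
grasp_force: 0.0
```

```bash
python3 - <<'E'
from h import *
import m
for k,n in (('T','top'),('S','side')):
    d=cam(n); setattr(m,k,{'P':pts(d),'img':d['image']}); save(d,n+'9')
for a in [('cup',(.57,.1315),.045,.095,.112),('wheel',(.57,.1315),.06,.04,.049),('bur',(.5875,.017),.035,.028,.038),('loupe',(.555,.2327),.035,.056,.068),('engr',(.62,-.065),.1,.05,.065),('tin',(.438,.112),.045,.018,.03),('jar',(.4437,.2475),.04,.06,.075),('tape',(.4535,-.1137),.05,.012,.024)]: m.rep(*a)
a=cv2.imread('pics/top9.png');b=cv2.imread('pics/side9.png')
cv2.imwrite('pics/z.png',np.hstack([cv2.resize(a[170:350,180:480],(400,240)),cv2.resize(b[150:390,200:460],(400,370))[:240]]) if 0 else cv2.resize(np.vstack([cv2.resize(a[170:350,180:480],(640,384)),b[170:386]]),(600,563)))
print(observe()['qd'].round(3),observe()['tcp_pos'])
E
```

```text
cup top 205 mean [0.5712 0.1315 0.1016] circ 570.5 130.9 31.4 rect [570.6 131.5] [61.  60.9] 4.6 zmed 0.1021 zmax 0.1071
cup side 382 mean [0.5685 0.1334 0.1002] circ 568.2 132.3 32.2 rect [568.8 132.7] [61.3 62.7] 26.1 zmed 0.1006 zmax 0.1053
wheel top 1280 mean [0.5638 0.1272 0.0453] circ 571.2 131.9 55.1 rect [570.8 131.3] [109.3 106.8] 2.1 zmed 0.0452 zmax 0.049
wheel side 1423 mean [0.5681 0.1492 0.0448] circ 569.0 132.2 56.4 rect [569.2 137.3] [108.4 100.6] 4.4 zmed 0.0448 zmax 0.049
bur top 288 mean [0.587  0.0161 0.0339] circ 588.8 15.9 23.2 rect [589.3  15.3] [45.2 44.5] 2.1 zmed 0.0341 zmax 0.038
bur side 6 mean [0.5982 0.0062 0.0347] circ 596.5 4.7 12.2 rect [596.5   4.7] [24.1  4.2] 33.0 zmed 0.0351 zmax 0.0361
loupe top 229 mean [0.5565 0.2306 0.0622] circ 557.3 230.8 18.0 rect [556.7 231.1] [33.4 32.8] 47.4 zmed 0.0621 zmax 0.0665
loupe side 334 mean [0.5548 0.2335 0.0616] circ 555.6 231.0 18.4 rect [554.7 231.1] [35.2 33.8] 78.6 zmed 0.062 zmax 0.0644
engr top 755 mean [ 0.6071 -0.0662  0.0562] circ 613.6 -44.6 78.2 rect [600.3 -52.3] [123.  135.1] 49.9 zmed 0.0566 zma
[... 260 characters left out ...]
in side 99 mean [0.458  0.1182 0.0231] circ 453.1 114.9 21.3 rect [458.8 115.7] [11.8 42.6] 7.3 zmed 0.0236 zmax 0.0259
jar top 229 mean [0.4438 0.2468 0.0687] circ 444.0 247.5 16.7 rect [443.5 247.2] [31.1 32.2] 2.4 zmed 0.0687 zmax 0.0736
jar side 137 mean [0.4516 0.253  0.0668] circ 449.7 249.3 15.5 rect [452.6 249.9] [12.1 30.7] 11.9 zmed 0.0679 zmax 0.0709
tape top 506 mean [ 0.4469 -0.1139  0.0188] circ 447.4 -113.9 33.9 rect [ 447.1 -114. ] [66.2 66.2] 63.8 zmed 0.0189 zmax 0.0239
tape side 353 mean [ 0.4455 -0.1096  0.0174] circ 445.0 -113.8 36.2 rect [ 445.1 -111.6] [66.4 66.5] 42.6 zmed 0.018 zmax 0.0213
[-0.002  0.007  0.001  0.003 -0.001  0.002] [0.38901541 0.47015236 0.22120819]
```

View pics/z.png

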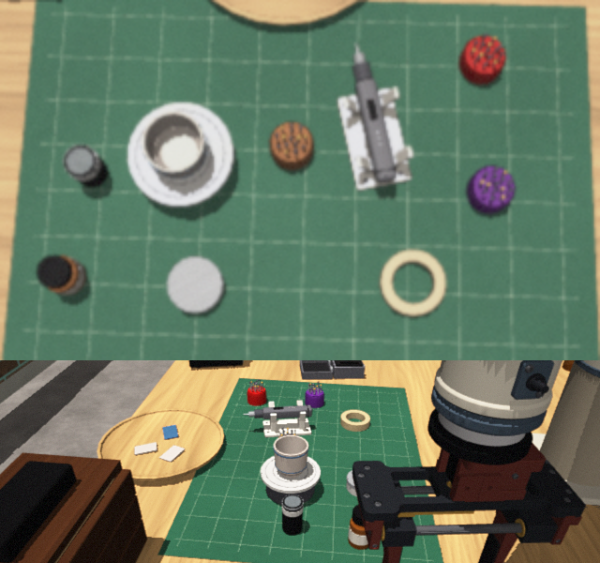

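Everything is in place: the cup on the wheel, the block in the gap, the engraver in the cradle, the loupe upright on the far side, and the bystanders unmoved. I hand the job in.

```bash
python3 -c "
from cell import *
print(sign_off())"
```

```text
the job is handed in; nothing more can be done
None
```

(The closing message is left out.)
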